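Clear the jar clamp and bring up the next food jar

TASK

The navy jar in the jar clamp is done: slide the clamp's jaw all the way open and leave it open, lift the jar out and stand it in the carousel's empty well, without dropping it. Then turn the carousel until the orange jar with the white dot is in the middle of the front opening of the guard, and finish while holding the turntable still there, so that I can take that jar. Every other jar stays in its well, and leave the cup, bowl and spoons alone.

Things in the scene. Friction and masses are not known exactly. Their poses are not given: they have to be found in the camera images.
- carousel_base: fixed round base of the carousel, 292 mm diameter, 12 mm high, with a pale blue guard wall 4 mm thick round it (outer radius 144 mm, top 50 mm above the worktop) that is open over 90 degrees at the front. Origin on the turning axis, on the worktop; its -x axis points out through the middle of the front opening, z up
- turntable: cream turntable, 264 mm diameter, turns endlessly either way on a light bearing (0.03 N m of friction), stays where it is left. Five wells 72 degrees apart on a circle of 88 mm radius: ring walls 70 mm inside, 76 mm outside diameter, tops 36 mm above the worktop, floor 24 mm above it. Origin on the axis at worktop height, z up; +x points at the empty well
- turn_knob (a point): middle of the round wooden knob on the carousel's central post: 40 mm diameter, 30 mm high, its middle 145 mm and its top 160 mm above the worktop; turns with the turntable. The jars in the wells reach up to 108 mm
- empty_well (a point): centre of the floor of the carousel's one empty well, 24 mm above the worktop
- marked_jar: closed round glass jar, 58 mm diameter, 84 mm tall, about 200 g, orange sleeve and orange lid with a white dot, standing in one of the wells (about 6 mm of play around it): the jar to bring to the front; origin at the centre of its underside, z up
- jar_a: closed round glass jar, 58 mm diameter, 84 mm tall, about 200 g, green sleeve, cream lid, in a well; origin at the centre of its underside, z up
- jar_b: closed round glass jar, 58 mm diameter, 84 mm tall, about 200 g, green sleeve, cream lid, in a well; origin at the centre of its underside, z up
- jar_c: closed round glass jar, 58 mm diameter, 84 mm tall, about 200 g, green sleeve, cream lid, in a well; origin at the centre of its underside, z up
- finished_jar: closed round glass jar, 58 mm diameter, 84 mm tall, about 200 g, navy sleeve and navy lid, standing in the jar clamp at the start, its underside 16 mm above the worktop; straight-sided, can be gripped anywhere on its upper half; origin at the centre of its underside, z up
- jar_clamp: fixed jar clamp: white board 110 mm (its x) by 265 mm (its y, from -85 to +180 mm), 16 mm high. The jar stands at the clamp's origin between two rubber V jaws, tops 55 mm above the worktop: fixed grey jaw on the -y side, sliding blue one on the +y side. Origin at worktop level, z up
- clamp_jaw (a joint): opening of the sliding jaw in m: 0 closed on the jar, up to 0.050 fully open; it slides along the clamp's +y axis, against about 3 N of friction, and stays where it is left
- jaw_post (a point): top of the upright aluminium grip post on the sliding jaw: 20 mm diameter, top 85 mm above the worktop, standing on the jaw's slide plate (80 mm wide, top at 31 mm); 104 mm on the +y side of the clamp's origin when closed. Free space all round except the blue jaw block (55 mm high), whose near face is 35 mm from the post's axis
- straw_cup: stainless straw cup with a peach twist cap, 73 mm diameter, 164 mm tall with its straw; origin at the centre of its underside; leave alone
- bowl: peach bowl, 116 mm diameter, 45 mm high; origin at the centre of its underside; leave alone
- spoon_a: silicone spoon, 145 mm long, lying in the open drawer on the right; leave alone
- spoon_b: silicone spoon, 145 mm long, lying in the open drawer on the right; leave alone
- spoon_c: silicone spoon, 145 mm long, lying in the open drawer on the right; leave alone

How it is judged:
By the outcome, as a careful person would: the job done as asked, in the order asked, and still so for the second after the job is handed in, while the arm keeps its last pose, push and grip.
It also fails if it takes over 58 s, if anything falls off the work surface, if the arm or the gripper's body presses on something with over 40 N, if the wrist force passes 120 N, or if a joint passes its speed limit or range.

ROBOT

A 6-joint arm with a two-finger parallel gripper is mounted at the origin on the work surface. World frame = base frame: x ahead of the robot, y to its left, z up, the work surface at z = 0. Lengths are in m, angles in rad, forces in N, time in s.
With the tool pointing down it reaches from about 0.3 to 0.75 m from the base axis. Payload 8.5 kg.
Tool frame: the origin (TCP) lies at the very end of the fingers, on their centre line; the grasp point (between the pads) lies 19 mm behind it; z points along the fingers, y is the line along which they close (so a half turn about z gives the same grasp; the last joint's range is limited). The gripper opens to 88 mm and grips with 3 to 60 N. Pads are 18 mm wide; open, the fingers measure 123 mm over their backs; the gripper's body (75 mm by 187 mm) begins 45 mm behind the grasp point.
Start: joints at [1.126, 0.381, 1.297, -0, 1.464, -0.215], TCP at [0.125, 0.536, 0.239] pointing down, gripper open.
Joint ranges: [-3.11, 3.11], [-0.89, 2.33], [0.22, 2.48], [-1.42, 4.56], [0.17, 2.85], [-2.88, 2.88]. Speed limits (rad/s): [2.39, 2.39, 3.14, 3.14, 3.14, 3.14].

INTERFACE

Orientations are given as a unit quaternion [w, x, y, z].
In Python, from cell import arm gives the robot as it stands. The module is installed in compiled form; this text tells all that it offers.
- The arm moves only by the tool play_rows, never from a script. Its argument "targets" is a list of rows, each a list of 2 entries, a list of its own where there are three numbers: the shift along the world's x, y, z scaled (see below), then the turn, a rotation vector about the world's x, y, z scaled (see below). In form: [[[dx, dy, dz], [rx, ry, rz]], ...]. A call has 1 to 5 rows; each row is the pose to reach, as a shift and turn from the pose commanded when the call began; what a row does not reach only later rows make up. The controller multiplies each number of a shift by 1000 mm and each number of a turn by 60 degrees. A row lasts 1/10 s, in which the tool goes at most 50 mm and 8.59 degrees, less where a joint would pass 70% of its speed; a pose out of reach is approached as far as the arm can. A call with a number of a shift or a turn outside -1 to 1 is refused whole. A call with a gripper value outside its range is refused whole. "claw" is the opening, from 0 (shut) to 1 (fully open), set as the call begins (left out, the last holds). The fingers move at their own pace and stop on an object; "squeeze" is the grip in N (left out, the last holds). Time passes only in rows, so rows that repeat a pose let the fingers close. It gives the time, the measured TCP pose, the force, the opening and the grip force at its end, in the units of the state.
- arm.observe(): the state, without advancing time (a new reading comes with each control period).
- arm.read_camera(name): name is "side" or "top"; returns the picture (400x640x3 uint8, blue, green, red); there is no depth.
- arm.get_calibration(name): a dict with "K" (3x3 intrinsics, pixels), "R" (3x3) and "t" (3): a world point X has camera coordinates R X + t. Camera axes: x right, y down, z forward; pixel columns grow to the right and rows downward; lengths in m; the calibration is good to about 2 mm. A picture is of the moment at which its call begins. get_calibration takes no time and is no camera call.
- arm.sign_off(): hands the job in; it is judged then, once.
The state is a dict: "t": time; "joints": joint angles; "joint_velocities": joint speeds; "joint_efforts": joint torques, N m; "eef_pos": TCP position; "ee_rot": TCP orientation; "contact_force": force on the tool from outside, world axes, zero at the start; "moment": the same for the moment, N m; "opening": finger opening in m; "gripper_force": force on a finger pad.
Only numpy, scipy, OpenCV 4.12 (cv2) and the standard library are available. Lean on these libraries where they do the work, as an engineer would, in place of code of your own. Each camera call takes 0.05 s, during which the arm holds its last target. There are 200 camera calls.

## Working session

There is one attempt and no reset: what is moved stays moved. The work goes in short steps, Python scripts to look and compute and a tool call to move; the robot and the scene stay as the last step left them, time stands still between calls to the robot, and variables do not carry over. Pictures are saved under pics/ and viewed, at most 10 in all, crops included, and the job is handed in when it is done.

Besides the shell and the picture viewer there is one more tool, called after "Request:" as name([rows], argument=value, ...), one row to a line, values as JSON. play_rows: Moves the arm, as the interface text tells. Shifts and turns lie within -1 to 1; 1 stands for 1000 mm of shift or 60 degrees of turn. Its arguments: {"type":"object","properties":{"targets":{"type":"array"},"claw":{"type":"number"},"squeeze":{"type":"number"}},"required":["targets"]}

```bash
mkdir -p pics
python3 - <<'E'
from cell import arm
import cv2,json
s=arm.observe();print(s)
for n in("side","top"):
    im=arm.read_camera(n);cv2.imwrite(f"pics/{n}0.png",im);print(n,arm.get_calibration(n))
E
```

```text
{'t': 0.0, 'joints': array([ 1.12570874e+00,  3.81210962e-01,  1.29822210e+00, -1.61324288e-05,
        1.46358527e+00, -2.15287699e-01]), 'joint_velocities': array([ 0.00040602, -0.00014522,  0.00061573, -0.00116856, -0.0007473 ,
        0.00294832]), 'joint_efforts': array([ 1.25209164e-03, -4.37931812e+01, -2.24563801e+01,  7.14519247e-02,
        3.51768045e-02, -1.21847647e-04]), 'eef_pos': array([0.12516389, 0.53529793, 0.23814277]), 'ee_rot': array([-2.23531141e-04,  1.14646401e-01,  9.93406108e-01, -6.76933089e-04]), 'contact_force': array([-0.7562402 , -1.05198963,  0.50779284]), 'moment': array([ 0.09259239, -0.01284537,  0.00874349]), 'gripper_force': 0.0, 'opening': 0.08813847900273637}
side {'K': array([[377.4014667 ,   0.        , 320.14587246],
       [  0.        , 377.4014667 , 191.58226516],
       [  0.        ,   0.        ,   1.        ]]), 'R': array([[ 0.72238871, -0.69126379,  0.01757617],
       [-0.49912418, -0.53885227, -0.67861129],
       [ 0.47857037,  0.48144844, -0.73428727]]), 't': array([-0.46819201,  0.31906837,  0.96254079])}
top {'K': array([[502.2947309 ,   0.        , 325.70352463],
       [  0.        , 502.2947309 , 201.86603157],
       [  0.        ,   0.        ,   1.        ]]), 'R': array([[ 0.0231333 , -0.99952878,  0.02017582],
       [-0.9877677 , -0.02596471, -0.15375565],
       [ 0.15420705, -0.01637215, -0.9879029 ]]), 't': array([-0.13421631,  0.56418681,  1.46240439])}
```

View pics/top0.png

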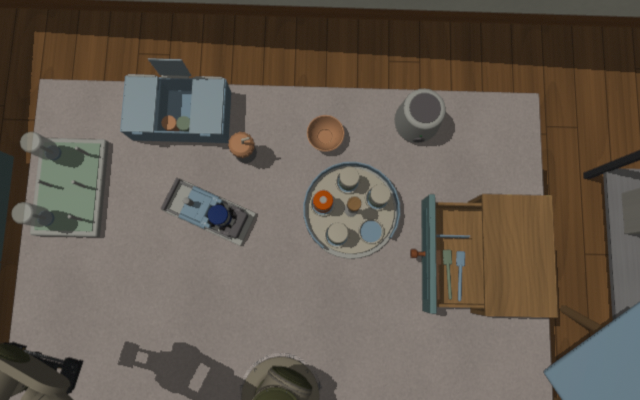

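View pics/side0.png

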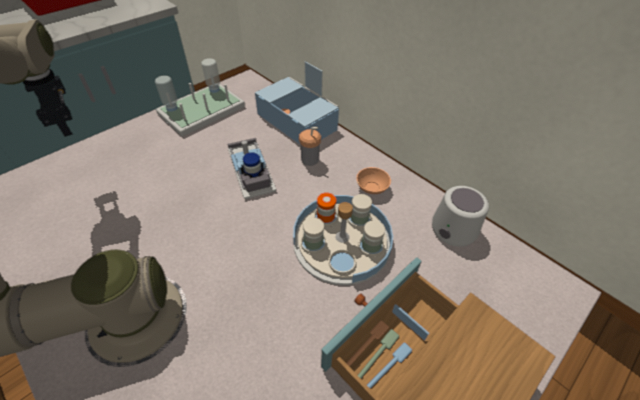

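The top view shows the clamp around (210,210) with the navy lid at (218,215), and the carousel around (352,210): knob (354,204), orange jar (323,201), empty well (372,232). The side view has the navy lid at (252,158), the knob at (345,210) and the empty well at (342,262).

Run:
```python
import cv2,numpy as np
t=cv2.imread("pics/top0.png");s=cv2.imread("pics/side0.png")
f=lambda im,x,y,w,h:cv2.resize(im[y:y+h,x:x+w],(400,300),interpolation=cv2.INTER_CUBIC)
cv2.imwrite("pics/crop0.png",np.vstack([np.hstack([f(t,160,170,100,75),f(t,292,160,120,90)]),np.hstack([f(s,215,130,80,60),f(s,280,185,128,96)])]))
```

```text
(no output)
```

View pics/crop0.png

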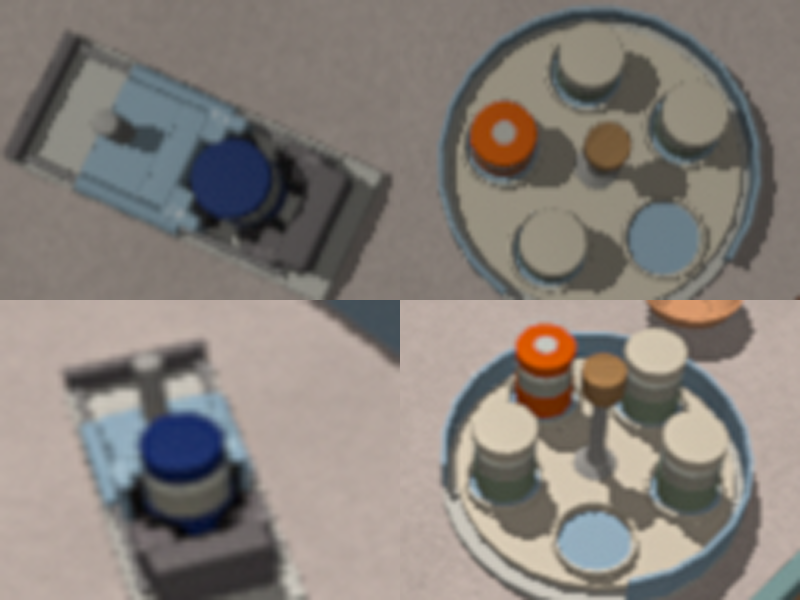

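The crop shows the post top at top-px (186,200) / side-px (244,142), the knob, the orange lid with its dot, the blue floor of the empty well, and the guard's opening towards the lower left in the side view, at the bottom in the top view.

```bash
cat > h.py <<'E'
import cv2,numpy as np
try:
    from cell import arm
except Exception: arm=None
C={n:arm.get_calibration(n) for n in("side","top")}
def ray(n,p):
    c=C[n];d=c["R"].T@np.linalg.inv(c["K"])@np.array([p[0],p[1],1.]);return -c["R"].T@c["t"],d
def plane(n,p,z):
    o,d=ray(n,p);return o+d*(z-o[2])/d[2]
def proj(n,X):
    c=C[n];q=c["K"]@(c["R"]@np.array(X)+c["t"]);return q[:2]/q[2]
def tri(a,b):
    A=[];B=[]
    for n,p in(("top",a),("side",b)):
        o,d=ray(n,p);d/=np.linalg.norm(d);P=np.eye(3)-np.outer(d,d);A.append(P);B.append(P@o)
    x=np.linalg.lstsq(np.vstack(A),np.hstack(B),rcond=None)[0]
    return x,max(np.linalg.norm(proj("top",x)-a),np.linalg.norm(proj("side",x)-b))
def blob(im,lo,hi,box):
    x,y,w,h=box;m=cv2.inRange(cv2.cvtColor(im[y:y+h,x:x+w],cv2.COLOR_BGR2HSV),lo,hi)
    n,l,s,c=cv2.connectedComponentsWithStats(m)
    i=1+np.argmax(s[1:,4]);mm=(l==i).astype(np.uint8)
    k=cv2.findContours(mm,0,1)[0];e=cv2.fitEllipse(cv2.convexHull(max(k,key=len))) if s[i,4]>15 else (c[i],)
    return np.array(e[0])+[x,y],s[i,4],e[1:]
E
python3 - <<'E'
from h import *
t=cv2.imread("pics/top0.png");s=cv2.imread("pics/side0.png")
np.set_printoptions(precision=4,suppress=True)
for nm,p,im in(("postT",(186,200),t),("navyT",(217,214),t),("orangeT",(319,200),t),("knobT",(354,203),t),("wellT",(371,231),t),("guardT",(307,215),t),("navyS",(251,157),s),("sleeveS",(251,180-12),s),("orangeS",(322,200),s),("knobS",(345,205),s),("wellS",(342,262),s),("bodyT",(185,210),t)):
    print(nm,cv2.cvtColor(im[p[1]:p[1]+1,p[0]:p[0]+1],cv2.COLOR_BGR2HSV)[0,0])
# guard: sample circle pixels at z=.05,r=.142 about approx axis
k,_=tri((354.1,203.8),(345.3,205.8));print("knob",k,_)
print("post",tri((186,200.3),(244.4,142)))
big=lambda im,x,y,w,h:cv2.resize(im[y:y+h,x:x+w],(400,600),interpolation=cv2.INTER_CUBIC)
cv2.imwrite("pics/crop1.png",np.vstack([cv2.resize(t[195:265,295:407],(800,500),interpolation=cv2.INTER_CUBIC)]))
for a in range(0,360,6):
    r=np.radians(a);X=[k[0]+.142*np.cos(r),k[1]+.142*np.sin(r),.05];q=proj("top",X);u,v=np.round(q).astype(int);b=t[v,u];q2=np.round(proj("side",X)).astype(int);b2=s[q2[1],q2[0]]
    print(a,int(b[0])-int(b[2]),int(b2[0])-int(b2[2]),end=" | ")
E
```

```text
postT [ 21  14 126]
navyT [112 158  84]
orangeT [ 11 155 151]
knobT [ 16 132 118]
wellT [100  57 135]
guardT [24 16 78]
navyS [113 185 105]
sleeveS [ 26  20 103]
orangeS [ 10 201 216]
knobS [ 15 135 166]
wellS [101  55 189]
bodyT [ 99  54 141]
knob [ 0.5457 -0.1974  0.1694] 0.5583054782848955
post (array([0.5557, 0.2853, 0.0867]), np.float64(0.38692660503243864))
0 18 27 | 6 21 -25 | 12 17 -34 | 18 18 -35 | 24 20 -34 | 30 13 -25 | 36 20 23 | 42 19 30 | 48 20 29 | 54 16 -185 | 60 18 -166 | 66 18 -7 | 72 15 -216 | 78 20 -112 | 84 21 26 | 90 21 23 | 96 17 22 | 102 17 26 | 108 20 24 | 114 14 26 | 120 22 27 | 126 23 19 | 132 23 8 | 138 19 15 | 144 12 3 | 150 -7 10 | 156 -8 -8 | 162 -7 -13 | 168 -8 -14 | 174 -8 -14 | 180 -9 -10 | 186 -8 -14 | 192 -8 -13 | 198 -9 -25 | 204 -8 -18 | 210 -8 -25 | 216 -8 -28 | 222 -11 -21 | 228 -7 -20 | 234 0 -24 | 240 21 25 | 246 9 24 | 252 25 27 | 258 14 30 | 264 15 28 | 270 19 26 | 276 14 33 | 282 25 32 | 288 22 34 | 294 26 31 | 300 22 31 | 306 22 34 | 312 23 29 | 318 18 25 | 324 19 29 | 330 19 25 | 336 18 26 | 342 17 27 | 348 20 24 | 354 18 28 |
```

View pics/crop1.png

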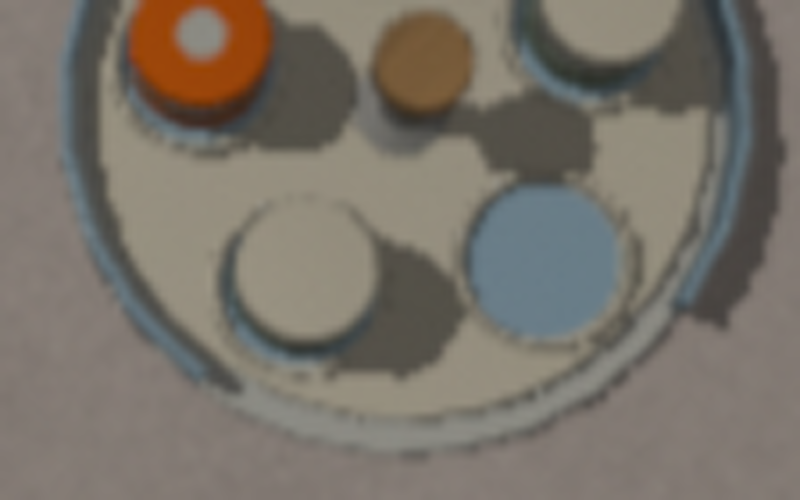

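The gap ends of the guard are near crop (210,382) and (688,303), i.e. top-px about (324.5,248.5) and (391.3,237.4); the orange lid, the empty well and the knob are all clear.

Run:
```python
from h import *
t=cv2.imread("pics/top0.png");s=cv2.imread("pics/side0.png")
np.set_printoptions(precision=4,suppress=True)
R={}
for nm,lo,hi,bt,bs in(("navy",(105,110,30),(125,255,255),(200,195,40,40),(235,145,35,27)),
  ("orange",(3,140,90),(14,255,255),(308,185,30,30),(312,190,28,18)),
  ("knob",(10,90,60),(22,255,255),(342,190,24,24),(332,200,26,20)),
  ("well",(90,35,70),(110,255,255),(358,219,30,26),(328,250,32,26))):
    a=blob(t,lo,hi,bt);b=blob(s,lo,hi,bs);R[nm]=(a[0],b[0]);print(nm,a,b,tri(a[0],b[0]))
ax=plane("top",R["knob"][0],.160);print("knob@.16",ax, plane("side",R["knob"][1],.145))
w=plane("top",R["well"][0],.024);print("well top",w,"side",plane("side",R["well"][1],.024))
print("navy top@.1",plane("top",R["navy"][0],.1))
o=plane("top",R["orange"][0],.108);print("or",o)
g=[plane("top",p,.05) for p in((324.5,248.5),(391.3,237.4))];print("gap",g)
# base circle: guard top outline fit using blue mask, top view
m=cv2.inRange(cv2.cvtColor(t,cv2.COLOR_BGR2HSV),(92,40,50),(112,255,255));P=[]
for a in range(-115,140,4):
    best=[]
    for r in np.arange(.125,.155,.0005):
        X=[.545+r*np.cos(np.radians(a)),-.198+r*np.sin(np.radians(a)),.05];q=np.round(proj("top",X)).astype(int)
        if m[q[1],q[0]]:best.append(r)
    if best:P.append([.545+max(best)*np.cos(np.radians(a)),-.198+max(best)*np.sin(np.radians(a))])
P=np.array(P);A=np.c_[2*P,np.ones(len(P))]
for _ in range(3):
    x=np.linalg.lstsq(A,(P**2).sum(1),rcond=None)[0];r=np.sqrt(x[2]+x[0]**2+x[1]**2);e=np.hypot(*(P-x[:2]).T)-r;k=abs(e)<.003;P=P[k];A=A[k]
print("guard centre",x[:2],r,len(P))
c=x[:2]
for n,v in(("well",w),("or",o),("g0",g[0]),("g1",g[1])):
    d=v[:2]-c;print(n,np.hypot(*d),np.degrees(np.arctan2(d[1],d[0])))
# clamp edges: post
print("post85",plane("top",(186,200.3),.085))
```

```text
navy (array([217.1028, 214.1426]), np.int32(321), ((19.605438232421875, 20.6809139251709), 47.39680862426758)) (array([250.9607, 158.9148]), np.int32(180), ((13.459650039672852, 16.730510711669922), 84.6355209350586)) (array([0.516 , 0.1918, 0.0954]), np.float64(0.18549247880612407))
orange (array([322.609 , 199.8732]), np.int32(266), ((19.163240432739258, 19.84018325805664), 78.6092300415039)) (array([326.1572, 200.656 ]), np.int32(216), ((17.026578903198242, 19.157270431518555), 94.1854476928711)) (array([ 0.5639, -0.1104,  0.1039]), np.float64(0.09245804837109078))
knob (array([353.8371, 203.6101]), np.int32(152), ((13.221975326538086, 13.966596603393555), 19.342838287353516)) (array([344.9261, 210.0155]), np.int32(198), ((14.645060539245605, 16.826162338256836), 7.757596492767334)) (array([ 0.5482, -0.1972,  0.1502]), np.float64(0.06256658705234877))
well (array([370.4232, 231.0569]), np.int32(344), ((20.554264068603516, 20.884775161743164), 170.261474609375)) (array([341.9053, 261.3928]), np.int32(319), ((17.763065338134766, 22.249313354492188), 94.64457702636719)) (array([ 0.4844, -0.2571,  0.0327]), np.float64(0.1353677427705062))
knob@.16 [ 0.5465 -0.1964  0.16  ] [ 0.5517 -0.1946  0.145 ]
well top [ 0.4849 -0.2578  0.024 ] side [ 0.489  -0.2538  0.024 ]
navy top@.1 [0.515  0.1911 0.1   ]
or [ 0.5631 -0.1102  0.108 ]
gap [array([ 0.4274, -0.1198,  0.05  ]), array([ 0.465 , -0.3172,  0.05  ])]
guard centre [ 0.5471 -0.1974] 0.1431535385904251 60
well 0.08665235067947306 -135.86692614119306
or 0.08869838207223195 79.64266334729697
g0 0.1426987374047427 147.062398387352
g1 0.14518943317679117 -124.43069998838759
post85 [0.555  0.2864 0.085 ]
```

Request:
play_rows([
  [[0.036, -0.021, -0.007], [0, 0, -0.138]],
  [[0.072, -0.042, -0.014], [0, 0, -0.276]],
  [[0.108, -0.063, -0.021], [0, 0, -0.414]],
  [[0.144, -0.084, -0.028], [0, 0, -0.552]],
  [[0.18, -0.105, -0.035], [0, 0, -0.69]],
], claw=0.7, squeeze=25)

```text
t: 0.6
eef_pos: [0.3064, 0.4294, 0.2033]
ee_rot: [-0.0, 0.461, 0.887, -0.0]
contact_force: [-0.3, 0.8, 0.1]
opening: 0.0615
gripper_force: 0.0
```

Request:
play_rows([
  [[0.036, -0.021, -0.007], [0, 0, -0.138]],
  [[0.072, -0.042, -0.014], [0, 0, -0.276]],
  [[0.108, -0.063, -0.021], [0, 0, -0.414]],
  [[0.144, -0.084, -0.028], [0, 0, -0.552]],
  [[0.18, -0.105, -0.035], [0, 0, -0.69]],
])

```text
t: 1.1
eef_pos: [0.4865, 0.3243, 0.1682]
ee_rot: [-0.0, 0.745, 0.667, -0.0]
contact_force: [0.3, 0.8, -0.1]
opening: 0.0616
gripper_force: 0.0
```

Request:
play_rows([
  [[0.035, -0.02, -0.01], [0, 0, -0.14]],
  [[0.07, -0.04, -0.019], [0, 0, -0.28]],
  [[0.07, -0.04, -0.019], [0, 0, -0.28]],
  [[0.07, -0.04, -0.019], [0, 0, -0.28]],
])

```text
t: 1.5
eef_pos: [0.5552, 0.2852, 0.149]
ee_rot: [-0.0, 0.833, 0.554, -0.001]
contact_force: [0.3, 0.7, -0.5]
opening: 0.062
gripper_force: 0.0
```

Request:
play_rows([
  [[0, 0.0005, -0.03], [0, 0, 0]],
  [[0, 0.0005, -0.06], [0, 0, 0]],
  [[0, 0.0005, -0.085], [0, 0, 0]],
  [[0, 0.0005, -0.1], [0, 0, 0]],
  [[0, 0.0005, -0.1], [0, 0, 0]],
])

```text
t: 2.0
eef_pos: [0.5531, 0.2868, 0.0483]
ee_rot: [-0.001, 0.832, 0.555, -0.002]
contact_force: [0.0, 0.8, 0.5]
opening: 0.0616
gripper_force: 0.0
```

Request:
play_rows([
  [[0, 0, 0], [0, 0, 0]],
  [[0, 0, 0], [0, 0, 0]],
  [[0, 0, 0], [0, 0, 0]],
  [[0, 0, 0], [0, 0, 0]],
  [[0, 0, 0], [0, 0, 0]],
], claw=0)

```text
t: 2.5
eef_pos: [0.5554, 0.286, 0.0501]
ee_rot: [0.0, 0.833, 0.554, 0.0]
contact_force: [-0.9, -0.6, 0.9]
opening: 0.0235
gripper_force: 0.0
```

Request:
play_rows([
  [[0, 0, 0], [0, 0, 0]],
  [[0, 0, 0], [0, 0, 0]],
  [[0, 0, 0], [0, 0, 0]],
])

```text
t: 2.8
eef_pos: [0.5562, 0.2857, 0.0501]
ee_rot: [0.001, 0.833, 0.554, 0.001]
contact_force: [5.4, -1.9, -0.2]
opening: 0.0191
gripper_force: 25.0
```

Request:
play_rows([
  [[0.004, 0.009, 0], [0, 0, 0]],
  [[0.008, 0.018, 0], [0, 0, 0]],
  [[0.012, 0.028, 0], [0, 0, 0]],
  [[0.016, 0.037, 0], [0, 0, 0]],
  [[0.018, 0.043, 0], [0, 0, 0]],
])

```text
t: 3.3
eef_pos: [0.5743, 0.3288, 0.0501]
ee_rot: [0.001, 0.833, 0.554, 0.0]
contact_force: [5.1, -6.0, 2.8]
opening: 0.0191
gripper_force: 25.0
```

Request:
play_rows([
  [[0.001, 0.002, 0], [0, 0, 0]],
  [[0.002, 0.004, 0], [0, 0, 0]],
  [[0.0022, 0.0055, 0], [0, 0, 0]],
  [[0.0022, 0.0055, 0], [0, 0, 0]],
])

```text
t: 3.7
eef_pos: [0.5756, 0.332, 0.05]
ee_rot: [0.002, 0.833, 0.553, -0.002]
contact_force: [0.9, -14.8, 5.8]
opening: 0.0196
gripper_force: 25.0
```

Request:
play_rows([
  [[0, 0, 0], [0, 0, 0]],
  [[0, 0, 0], [0, 0, 0]],
  [[0, 0, 0], [0, 0, 0]],
  [[0, 0, 0], [0, 0, 0]],
], claw=0.6)

```text
t: 4.1
eef_pos: [0.5752, 0.3349, 0.0496]
ee_rot: [-0.0, 0.833, 0.554, -0.0]
contact_force: [0.1, -0.9, -0.5]
opening: 0.0488
gripper_force: 0.0
```

Request:
play_rows([
  [[0, 0, 0.015], [0, 0, 0]],
  [[0, 0, 0.045], [0, 0, 0]],
  [[0, 0, 0.08], [0, 0, 0]],
  [[0, 0, 0.1], [0, 0, 0]],
  [[0, 0, 0.1], [0, 0, 0]],
])

```text
t: 4.6
eef_pos: [0.5764, 0.3352, 0.1529]
ee_rot: [0.001, 0.833, 0.554, 0.003]
contact_force: [-0.1, -0.7, 0.0]
opening: 0.0529
gripper_force: 0.0
```

Run:
```python
from h import *
np.set_printoptions(precision=4,suppress=True)
o=arm.observe();print(o["eef_pos"],o["opening"],o["t"])
t=arm.read_camera("top");s=arm.read_camera("side")
a=blob(t,(105,110,30),(125,255,255),(195,190,50,50));b=blob(s,(105,110,30),(125,255,255),(235,140,40,33));print(a,b,tri(a[0],b[0]))
f=lambda im,x,y,w,h:cv2.resize(im[y:y+h,x:x+w],(400,300),interpolation=cv2.INTER_CUBIC)
cv2.imwrite("pics/c2.png",np.hstack([f(t,150,160,120,90),f(s,195,100,120,90)]))
```

```text
[0.5764 0.3352 0.1529] 0.05286502248750263 4.6
(array([217.7684, 214.3498]), np.int32(275), ((17.991615295410156, 18.769580841064453), 113.23094940185547)) (array([250.5096, 158.7846]), np.int32(193), ((13.39242172241211, 17.76896095275879), 86.08858489990234)) (array([0.5142, 0.1897, 0.0986]), np.float64(0.14158032348968955))
```

View pics/c2.png

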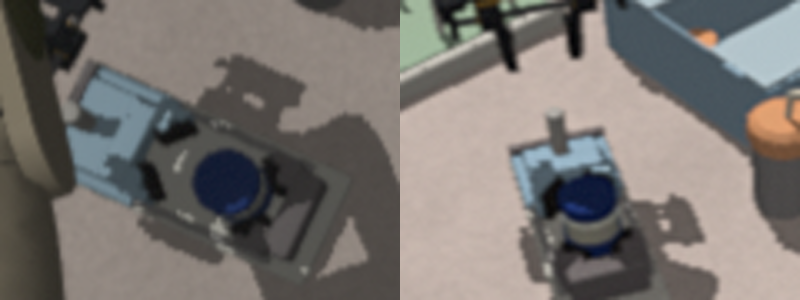

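The jaw stands fully open (blue block well clear of the jar), the post is against the end bar, and the navy lid is still at about top-px (217,214).

Request:
play_rows([
  [[-0.015, -0.036, 0], [0, 0, 0]],
  [[-0.03, -0.072, 0], [0, 0, 0]],
  [[-0.045, -0.108, 0], [0, 0, 0]],
  [[-0.06, -0.1442, 0], [0, 0, 0]],
  [[-0.06, -0.1442, 0], [0, 0, 0]],
], claw=1)

```text
t: 5.2
eef_pos: [0.5133, 0.1873, 0.1483]
ee_rot: [-0.001, 0.834, 0.552, -0.002]
contact_force: [-0.1, -0.5, -0.5]
opening: 0.0878
gripper_force: 0.0
```

Request:
play_rows([
  [[0, 0, -0.02], [0, 0, 0]],
  [[0, 0, -0.045], [0, 0, 0]],
  [[0, 0, -0.07], [0, 0, 0]],
  [[0, 0, -0.089], [0, 0, 0]],
  [[0, 0, -0.089], [0, 0, 0]],
])

```text
t: 5.7
eef_pos: [0.5138, 0.1906, 0.0574]
ee_rot: [-0.002, 0.833, 0.554, -0.003]
contact_force: [0.0, -0.5, -0.2]
opening: 0.0879
gripper_force: 0.0
```

Request:
play_rows([
  [[0, 0, 0], [0, 0, 0]],
  [[0, 0, 0], [0, 0, 0]],
  [[0, 0, 0], [0, 0, 0]],
  [[0, 0, 0], [0, 0, 0]],
  [[0, 0, 0], [0, 0, 0]],
], claw=0, squeeze=30)

```text
t: 6.2
eef_pos: [0.5158, 0.1904, 0.0614]
ee_rot: [0.0, 0.833, 0.554, 0.001]
contact_force: [1.6, -0.1, 4.3]
opening: 0.0573
gripper_force: 30.0
```

Request:
play_rows([
  [[0, 0, 0.01], [0, 0, 0]],
  [[0, 0, 0.04], [0, 0, 0]],
  [[0, 0, 0.08], [0, 0, 0]],
  [[0, 0, 0.12], [0, 0, 0]],
  [[0, 0, 0.154], [0, 0, 0]],
])

```text
t: 6.7
eef_pos: [0.5151, 0.1903, 0.2174]
ee_rot: [0.0, 0.833, 0.554, 0.0]
contact_force: [0.1, 0.9, -2.6]
opening: 0.0573
gripper_force: 30.0
```

Request:
play_rows([
  [[-0.01, -0.025, 0], [0, 0, -0.03]],
  [[-0.02, -0.065, 0], [0, 0, -0.1]],
  [[-0.03, -0.105, 0], [0, 0, -0.17]],
  [[-0.04, -0.145, 0], [0, 0, -0.24]],
  [[-0.045, -0.185, 0], [0, 0, -0.31]],
])

```text
t: 7.2
eef_pos: [0.4691, 0.0042, 0.2153]
ee_rot: [-0.0, 0.912, 0.411, -0.0]
contact_force: [0.9, -0.3, -2.2]
opening: 0.0577
gripper_force: 30.0
```

Request:
play_rows([
  [[0, -0.04, 0], [0, 0, -0.078]],
  [[0, -0.08, 0], [0, 0, -0.078]],
  [[0, -0.12, 0], [0, 0, -0.078]],
  [[0, -0.16, 0], [0, 0, -0.078]],
  [[0, -0.2, 0], [0, 0, -0.078]],
])

```text
t: 7.7
eef_pos: [0.4698, -0.1961, 0.2152]
ee_rot: [-0.0, 0.927, 0.374, -0.0]
contact_force: [1.8, 0.0, -1.3]
opening: 0.0574
gripper_force: 30.0
```

Request:
play_rows([
  [[0.005, -0.035, 0], [0, 0, 0]],
  [[0.01, -0.05, 0], [0, 0, 0]],
  [[0.0142, -0.0635, 0], [0, 0, 0]],
  [[0.0142, -0.0635, 0], [0, 0, 0]],
  [[0.0142, -0.0635, 0], [0, 0, 0]],
])

```text
t: 8.2
eef_pos: [0.4845, -0.2574, 0.2148]
ee_rot: [-0.0, 0.927, 0.374, -0.0]
contact_force: [1.0, -0.1, -1.9]
opening: 0.0573
gripper_force: 30.0
```

Run:
```python
from h import *
np.set_printoptions(precision=4,suppress=True)
o=arm.observe();print(o["eef_pos"],o["ee_rot"],o["opening"],o["t"],o["joints"])
t=arm.read_camera("top");s=arm.read_camera("side")
f=lambda im,x,y,w,h:cv2.resize(im[y:y+h,x:x+w],(400,300),interpolation=cv2.INTER_CUBIC)
cv2.imwrite("pics/c3.png",np.hstack([f(t,292,160,120,90),f(s,270,150,160,120)]))
```

```text
[ 0.4845 -0.2574  0.2148] [-0.0004  0.9273  0.3744 -0.0001] 0.05731004344950898 8.2 [-0.7043  0.3969  1.3431  0.0002  1.4024  0.099 ]
```

View pics/c3.png

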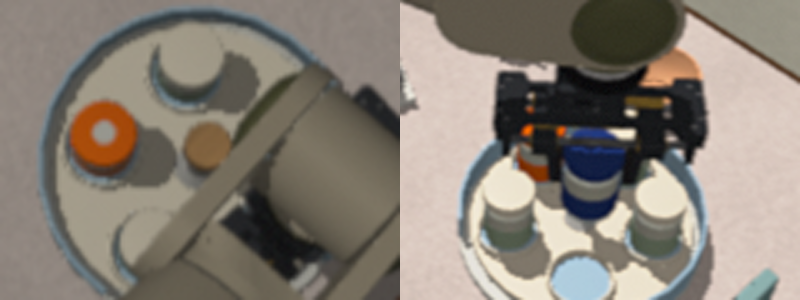

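The jar hangs upright between the fingers above the empty well (side-view sleeve at about (345,220)). The carousel is undisturbed. Next I'll check the jar's offset from the tool axis.

Run:
```python
from h import *
s=arm.read_camera("side");p=arm.observe()["eef_pos"]
m=cv2.inRange(cv2.cvtColor(s,cv2.COLOR_BGR2HSV),(105,110,30),(125,255,255))
for v in range(222,238,2):
    x=np.where(m[v,315:375])[0]+315
    if len(x):print(v,x.min(),x.max(),(x.min()+x.max())/2)
for z in(.16,.17,.18,.19,.2):print(z,proj("side",[p[0],p[1],z]))
```

```text
226 336 336 336.0
228 335 355 345.0
230 336 355 345.5
232 336 354 345.0
234 338 352 345.0
236 341 350 345.5
0.16 [344.87339963 234.02059468]
0.17 [345.13550384 231.6422711 ]
0.18 [345.40170957 229.22673043]
0.19 [345.67211386 226.77309217]
0.2 [345.94681683 224.28044788]
```

Request:
play_rows([
  [[0, 0, -0.035], [0, 0, 0]],
  [[0, 0, -0.07], [0, 0, 0]],
  [[0, 0, -0.1], [0, 0, 0]],
  [[0, 0, -0.12], [0, 0, 0]],
  [[0, 0, -0.128], [0, 0, 0]],
])

```text
t: 8.85
eef_pos: [0.4841, -0.257, 0.0852]
ee_rot: [-0.001, 0.927, 0.375, -0.001]
contact_force: [-0.2, 0.2, -2.7]
opening: 0.0575
gripper_force: 30.0
```

Request:
play_rows([
  [[0, 0, 0], [0, 0, 0]],
  [[0, 0, -0.004], [0, 0, 0]],
  [[0, 0, -0.008], [0, 0, 0]],
  [[0, 0, -0.011], [0, 0, 0]],
  [[0, 0, -0.011], [0, 0, 0]],
])

```text
t: 9.35
eef_pos: [0.4846, -0.2581, 0.0757]
ee_rot: [-0.0, 0.927, 0.374, -0.0]
contact_force: [-0.2, 0.9, -1.9]
opening: 0.0575
gripper_force: 30.0
```

Run:
```python
from h import *
s=arm.read_camera("side");o=arm.observe();print(o["eef_pos"],o["contact_force"],o["t"])
cv2.imwrite("pics/c4.png",cv2.resize(s[205:289,290:402],(800,600),interpolation=cv2.INTER_CUBIC))
```

```text
[ 0.4846905  -0.25821022  0.07585509] [ 1.0058605  -0.93012366 -2.13625445] 9.4
```

View pics/c4.png

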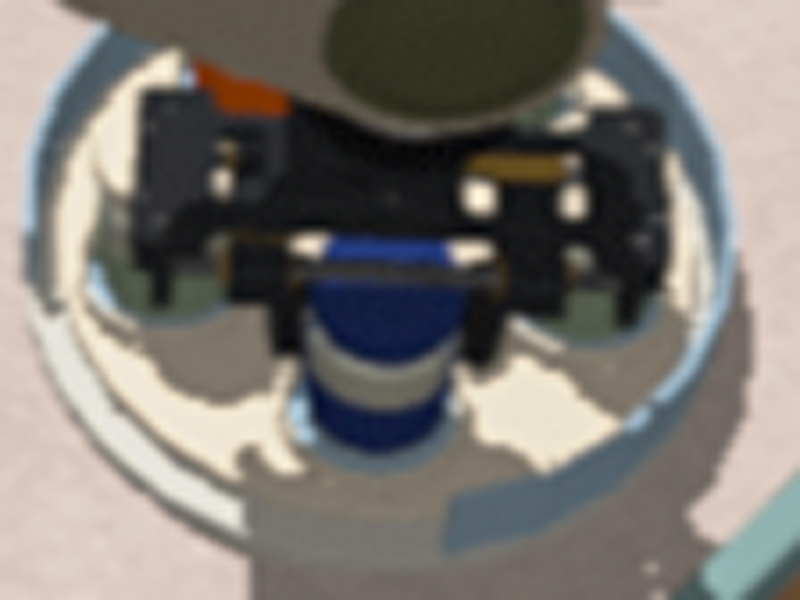

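The jar is inside the ring of the well with a rim visible on each side, and there's no contact force. I'll lower it the last 7 mm.

Request:
play_rows([
  [[0, 0, -0.003], [0, 0, 0]],
  [[0, 0, -0.005], [0, 0, 0]],
  [[0, 0, -0.0065], [0, 0, 0]],
  [[0, 0, -0.007], [0, 0, 0]],
  [[0, 0, -0.007], [0, 0, 0]],
])

```text
t: 9.9
eef_pos: [0.485, -0.2584, 0.0694]
ee_rot: [0.001, 0.927, 0.374, 0.0]
contact_force: [-0.2, 0.5, 3.6]
opening: 0.0575
gripper_force: 30.0
```

Request:
play_rows([
  [[0, 0, -0.0005], [0, 0, 0]],
  [[0, 0, -0.001], [0, 0, 0]],
  [[0, 0, -0.001], [0, 0, 0]],
])

```text
t: 10.2
eef_pos: [0.4852, -0.2587, 0.0693]
ee_rot: [0.001, 0.927, 0.374, 0.001]
contact_force: [-1.3, 2.1, 14.2]
opening: 0.0575
gripper_force: 30.0
```

Seated. Release and rise.

Request:
play_rows([
  [[0, 0, 0.001], [0, 0, 0]],
  [[0, 0, 0.001], [0, 0, 0]],
  [[0, 0, 0.001], [0, 0, 0]],
  [[0, 0, 0.001], [0, 0, 0]],
  [[0, 0, 0.001], [0, 0, 0]],
], claw=1)

```text
t: 10.7
eef_pos: [0.4846, -0.2582, 0.0685]
ee_rot: [-0.0, 0.927, 0.374, -0.0]
contact_force: [0.3, 0.7, -0.8]
opening: 0.088
gripper_force: 0.0
```

Request:
play_rows([
  [[0, 0, 0.02], [0, 0, 0]],
  [[0, 0, 0.05], [0, 0, 0]],
  [[0, 0, 0.08], [0, 0, 0]],
  [[0, 0, 0.11], [0, 0, 0]],
  [[0, 0, 0.13], [0, 0, 0]],
])

```text
t: 11.2
eef_pos: [0.4849, -0.2583, 0.2008]
ee_rot: [0.001, 0.927, 0.374, 0.001]
contact_force: [0.8, -0.0, 0.4]
opening: 0.0882
gripper_force: 0.0
```

Request:
play_rows([
  [[0.021, 0.02, 0], [0, 0, 0]],
  [[0.042, 0.04, 0], [0, 0, 0]],
  [[0.0628, 0.0607, 0], [0, 0, 0]],
  [[0.0628, 0.0607, 0], [0, 0, 0]],
], claw=0.85)

```text
t: 11.6
eef_pos: [0.5489, -0.1953, 0.1984]
ee_rot: [-0.0, 0.927, 0.376, 0.0]
contact_force: [-0.5, 0.0, 0.2]
opening: 0.0748
gripper_force: 0.0
```

```bash
cat > m.py <<'E'
from h import *
np.set_printoptions(precision=4,suppress=True)
o=arm.observe();print(o["eef_pos"],o["t"],o["joints"],o["contact_force"])
t=arm.read_camera("top");s=arm.read_camera("side")
c=np.array([.547,-.1970])
L,H=(3,140,70),(14,255,255)
for n,im,box in(("top",t,(300,155,110,105)),("side",s,(290,185,115,75))):
    try:
        b=blob(im,L,H,box);q=plane(n,b[0],.108 if n=="top" else .1);d=q[:2]-c;print(n,b,q,np.hypot(*d),np.degrees(np.arctan2(d[1],d[0])))
    except Exception as e:print(n,e)
import sys
f=lambda im,x,y,w,h:cv2.resize(im[y:y+h,x:x+w],(400,300),interpolation=cv2.INTER_CUBIC)
cv2.imwrite("pics/%s.png"%sys.argv[1],np.hstack([f(t,292,160,120,90),f(s,270,170,144,108)]))
E
python3 m.py c5
```

```text
[ 0.5489 -0.1953  0.1984] 11.6 [-0.5452  0.4682  1.2727  0.0006  1.4009  0.2552] [-0.4825  0.0277  0.2174]
top (array([317.4552, 196.8567]), np.int32(81), ((6.776958465576172, 16.32364273071289), 33.48893356323242)) [ 0.5715 -0.0951  0.108 ] 0.10476712692367875 76.50079897714781
side (array([326.028 , 200.9234]), np.int32(209), ((16.452543258666992, 19.286712646484375), 95.99446105957031)) [ 0.5656 -0.1086  0.1   ] 0.09032546772416004 78.09074522712784
```

View pics/c5.png

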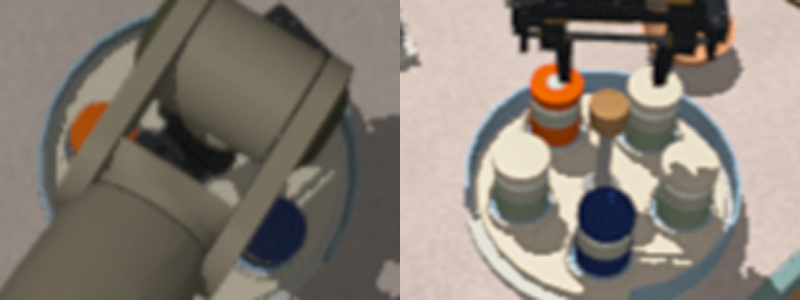

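The navy jar stands upright in its well, the turntable hasn't moved, and the orange jar is still in place. Now the knob.

Request:
play_rows([
  [[0, 0, -0.02], [0, 0, 0]],
  [[0, 0, -0.04], [0, 0, 0]],
  [[0, 0, -0.06], [0, 0, 0]],
  [[0, 0, -0.073], [0, 0, 0]],
  [[0, 0, -0.073], [0, 0, 0]],
])

```text
t: 12.2
eef_pos: [0.546, -0.198, 0.1242]
ee_rot: [-0.001, 0.928, 0.374, -0.001]
contact_force: [0.0, -0.5, 0.7]
opening: 0.075
gripper_force: 0.0
```

Request:
play_rows([
  [[0, 0, 0], [0, 0, 0]],
  [[0, 0, 0], [0, 0, 0]],
  [[0, 0, 0], [0, 0, 0]],
  [[0, 0, 0], [0, 0, 0]],
  [[0, 0, 0], [0, 0, 0]],
], claw=0, squeeze=20)

```text
t: 12.7
eef_pos: [0.5478, -0.1978, 0.1261]
ee_rot: [0.001, 0.927, 0.374, 0.0]
contact_force: [0.1, 0.6, 2.3]
opening: 0.0394
gripper_force: 20.0
```

Request:
play_rows([
  [[0, 0, 0], [0, 0, 0.02]],
  [[0, 0, 0], [0, 0, 0.06]],
  [[0, 0, 0], [0, 0, 0.12]],
  [[0, 0, 0], [0, 0, 0.2]],
  [[0, 0, 0], [0, 0, 0.28]],
])

```text
t: 13.2
eef_pos: [0.5484, -0.1982, 0.1261]
ee_rot: [0.001, 0.862, 0.507, 0.001]
contact_force: [5.2, -3.6, -0.8]
opening: 0.0396
gripper_force: 20.0
```

Request:
play_rows([
  [[0, 0, 0], [0, 0, 0.085]],
  [[0, 0, 0], [0, 0, 0.17]],
  [[0, 0, 0], [0, 0, 0.255]],
  [[0, 0, 0], [0, 0, 0.34]],
  [[0, 0, 0], [0, 0, 0.425]],
])

```text
t: 13.7
eef_pos: [0.5495, -0.1986, 0.1262]
ee_rot: [0.003, 0.728, 0.685, 0.001]
contact_force: [11.8, -4.1, -3.3]
opening: 0.0394
gripper_force: 20.0
```

Request:
play_rows([
  [[0, 0, 0], [0, 0, 0.085]],
  [[0, 0, 0], [0, 0, 0.17]],
  [[0, 0, 0], [0, 0, 0.255]],
  [[0, 0, 0], [0, 0, 0.34]],
  [[0, 0, 0], [0, 0, 0.425]],
])

```text
t: 14.2
eef_pos: [0.5506, -0.1984, 0.1262]
ee_rot: [0.004, 0.559, 0.829, 0.001]
contact_force: [17.0, -2.5, -7.0]
opening: 0.0393
gripper_force: 20.0
```

Request:
play_rows([
  [[0, 0, 0], [0, 0, 0.085]],
  [[0, 0, 0], [0, 0, 0.17]],
  [[0, 0, 0], [0, 0, 0.255]],
  [[0, 0, 0], [0, 0, 0.34]],
  [[0, 0, 0], [0, 0, 0.41]],
])

```text
t: 14.7
eef_pos: [0.5515, -0.1977, 0.1262]
ee_rot: [0.005, 0.37, 0.929, 0.001]
contact_force: [21.7, 0.4, -7.8]
opening: 0.0391
gripper_force: 20.0
```

Request:
play_rows([
  [[0, 0, 0], [0, 0, 0.07]],
  [[0, 0, 0], [0, 0, 0.14]],
  [[0, 0, 0], [0, 0, 0.21]],
  [[0, 0, 0], [0, 0, 0.27]],
  [[0, 0, 0], [0, 0, 0.3]],
])

```text
t: 15.2
eef_pos: [0.5518, -0.197, 0.1262]
ee_rot: [0.005, 0.22, 0.975, 0.001]
contact_force: [23.9, 5.1, -7.9]
opening: 0.0392
gripper_force: 20.0
```

```bash
python3 m.py c6
```

```text
[ 0.5518 -0.197   0.1262] 15.2 [-0.5471  0.5387  1.3746  0.0056  1.2186 -1.6758] [23.8909  5.0521 -7.9383]
top (array([363.1845, 239.517 ]), np.int32(62), ((6.013444900512695, 16.021984100341797), 36.77437210083008)) [ 0.4519 -0.2283  0.108 ] 0.10011666200239845 -161.76246978058523
side (array([325.473 , 241.4613]), np.int32(288), ((19.607196807861328, 21.39849853515625), 117.96055603027344)) [ 0.4636 -0.2109  0.1   ] 0.08450872774983224 -170.5618670914025
```

View pics/c6.png

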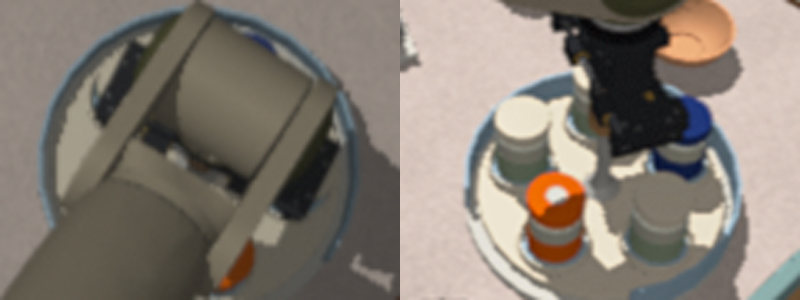

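The orange jar is now at the front (side-px about (326,241)); the other jars are all in their wells. I'll cross-check the angle against the guard's gap ends in the side view and relax the off-centre pull on the knob.

Request:
play_rows([
  [[0.002, 0, 0], [0, 0, 0.006]],
  [[0.004, 0.0005, 0], [0, 0, 0.012]],
  [[0.004, 0.0005, 0], [0, 0, 0.012]],
  [[0.004, 0.0005, 0], [0, 0, 0.012]],
])

```text
t: 15.7
eef_pos: [0.5519, -0.1969, 0.1261]
ee_rot: [0.001, 0.216, 0.976, 0.0]
contact_force: [3.4, 1.5, 4.0]
opening: 0.0393
gripper_force: 20.0
```

Run:
```python
from h import *
np.set_printoptions(precision=4,suppress=True)
o=arm.observe();print(o["eef_pos"],o["ee_rot"],o["contact_force"])
s=arm.read_camera("side");x0=cv2.imread("pics/side0.png")
c=np.array([.5505,-.195])
# guard circle in side view: outer-top points of blue rim
def ang(p,z):
    d=plane("side",p,z)[:2]-c;return np.hypot(*d),np.degrees(np.arctan2(d[1],d[0]))%360
for p in((294.2,245),(353,274.8)):print("gap",ang(p,.05))
hsv=cv2.cvtColor(s,cv2.COLOR_BGR2HSV)
w=cv2.inRange(hsv[230:250,318:335],(0,0,120),(180,90,255));n,l,st,ce=cv2.connectedComponentsWithStats(w)
for i in range(1,n):print("white",st[i,4],ce[i]+[318,230],ang(ce[i]+[318,230],.108))
m=cv2.inRange(hsv[225:275,310:345],(3,140,60),(14,255,255))
for v in range(0,50,3):
    x=np.where(m[v])[0]
    if len(x):print(v+225,x.min()+310,x.max()+310)
h0=cv2.cvtColor(x0,cv2.COLOR_BGR2HSV);w=cv2.inRange(h0[190:210,316:336],(0,0,120),(180,110,255));n,l,st,ce=cv2.connectedComponentsWithStats(w)
for i in range(1,n):print("white0",st[i,4],ce[i]+[316,190],ang(ce[i]+[316,190],.108))
```

```text
[ 0.5519 -0.1969  0.1261] [0.0008 0.2157 0.9765 0.0001] [3.3792 1.491  3.9934]
gap (np.float64(0.14661948085677293), np.float64(155.9345318234498))
gap (np.float64(0.14406430738561576), np.float64(234.97043070510756))
white 30 [330.2333 231.1333] (np.float64(0.05795999745734052), np.float64(184.18875227097485))
white 35 [325.9429 239.8571] (np.float64(0.08807886135356754), np.float64(191.05894330324392))
white 1 [318. 249.] (np.float64(0.12410167093077432), np.float64(190.92403559974872))
234 318 332
237 317 335
240 316 335
243 316 335
246 317 335
249 319 333
255 317 334
258 317 334
261 319 333
264 324 327
white0 86 [324.6047 192.2907] (np.float64(0.11305055679290214), np.float64(74.19281307919226))
white0 29 [326.1724 198.8966] (np.float64(0.08829576644845397), np.float64(79.64512897275442))
white0 6 [335.  206.5] (np.float64(0.05073130340248227), np.float64(73.92750341590998))
white0 1 [316. 209.] (np.float64(0.08539609765768823), np.float64(112.24477642939517))
```

The dot sits at 191.1° with a radius of 88 mm. The gap middle is about 191°, and the knob is held with little force, so I'll hand in.

```bash
python3 -c "
from cell import arm
print(arm.sign_off())"
```

```text
the job is handed in; nothing more can be done
None
```

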